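# Carry the cut tube pieces over to the welding rack in cut-list order

### The job

The four cut tube pieces stand on the pins of one rack in the order of the cut list, counted from that rack's handle; move them all onto the pins of the empty rack in the same order, counted from its own handle: the piece nearest the handle now goes on the pin nearest the handle there, and so on to the last (the two handles may be at opposite ends). Lower each piece over its pin until it stands upright on the plate before you let go, do not drop or tip any piece, and leave the tape measure and the file where they lie.

Things in the scene. Friction and masses are not known exactly. Their poses are not given: they have to be found in the camera images.
- wide_round: Short piece of wide round tube: outside diameter 60.3 mm, wall 4 mm, 60 mm long, about 0.33 kg. Bare galvanised steel. Origin at the centre of its lower end, z up along the tube. At the start it stands upright over pin_wide_round.
- slim_round: Long piece of slim round tube: outside diameter 42.4 mm, wall 3.2 mm, 95 mm long, about 0.29 kg. Bare galvanised steel. Origin at the centre of its lower end, z up along the tube. At the start it stands upright over pin_slim_round.
- square: Piece of square tube: 50 by 50 mm outside, wall 3 mm, 75 mm long, about 0.32 kg; x and y axes square to its sides. Bare galvanised steel. Origin at the centre of its lower end, z up along the tube. At the start it stands upright over pin_square.
- oblong: Piece of rectangular tube: 40 mm (its x) by 60 mm (its y) outside, wall 3 mm, 85 mm long, about 0.37 kg. Bare galvanised steel. Origin at the centre of its lower end, z up along the tube. At the start it stands upright over pin_oblong.
- pin_wide_round: The old rack's pin on which the wide round piece starts: fixed, upright, 18 mm in diameter, 30 mm tall, one of four alike, 90 mm apart in a straight row on a blue bar 90 mm wide, 450 mm long, its top 30 mm above the bench. Origin at its foot on the bar's top; z up, y along the row towards the old rack's handle (a bent round bar, 81 mm tall, 80 mm beyond the first pin).
- pin_slim_round: The old rack's pin on which the slim round piece starts: fixed, upright, 18 mm in diameter, 30 mm tall, one of four alike, 90 mm apart in a straight row on a blue bar 90 mm wide, 450 mm long, its top 30 mm above the bench. Origin at its foot on the bar's top; z up, y along the row towards the old rack's handle (a bent round bar, 81 mm tall, 80 mm beyond the first pin).
- pin_square: The old rack's pin on which the square piece starts: fixed, upright, 18 mm in diameter, 30 mm tall, one of four alike, 90 mm apart in a straight row on a blue bar 90 mm wide, 450 mm long, its top 30 mm above the bench. Origin at its foot on the bar's top; z up, y along the row towards the old rack's handle (a bent round bar, 81 mm tall, 80 mm beyond the first pin).
- pin_oblong: The old rack's pin on which the oblong piece starts: fixed, upright, 18 mm in diameter, 30 mm tall, one of four alike, 90 mm apart in a straight row on a blue bar 90 mm wide, 450 mm long, its top 30 mm above the bench. Origin at its foot on the bar's top; z up, y along the row towards the old rack's handle (a bent round bar, 81 mm tall, 80 mm beyond the first pin).
- weld_rack: The new, empty rack, fixed: a blue flat bar 90 mm (x) by 450 mm (y), its top 30 mm above the bench, with four upright pins like the old rack's (18 mm in diameter, 30 mm tall) on its centre line at y = -135, -45, 45 and 135 mm. Origin under the bar's middle, on the bench; y along the row. Its handle may be at either end.
- weld_handle: The new rack's handle, fixed: a bent round bar, 82 mm wide, on a 30 mm high end plate, across one end of the rack, reaching 81 mm above the bar; the other end has only a 12 mm high stop. Origin at its foot, on the bar's top and centre line, 215 mm from the rack's middle, 80 mm from the nearest pin.
- tape_measure: Bystander: a tape measure standing on the bench at the robot's right, 70 by 36 mm, 66 mm tall. Origin at the centre of its underside.
- file: Bystander: a flat file with a wooden handle lying on the bench at the robot's left, 325 mm long, 28 mm high. Origin underneath, near the middle.
Mind the look-alikes: they are no part of the job. What is shaped like the oblong but blue or orange is not meant.

How it is judged (in metres and radians):
At the end, for the whole second after the job is handed in: Each piece stands on the new rack on the pin whose place, counted from the handle, is the one it had on the old rack: within 20 mm of the pin (the play of the widest tube), lower end on the plate (25 to 36 mm above the bench), upright within 0.08 rad, released, at rest (((y of each of pin_slim_round, pin_square, pin_oblong in the frame of pin_wide_round below 0 m and horizontal distance between wide_round and weld_handle between 0.06 and 0.1 m) or (((y of pin_slim_round in the frame of pin_wide_round above 0 m and y of each of pin_square, pin_oblong in the frame of pin_wide_round below 0 m) or (y of each of pin_slim_round, pin_oblong in the frame of pin_wide_round below 0 m and y of pin_square in the frame of pin_wide_round above 0 m) or (y of each of pin_slim_round, pin_square in the frame of pin_wide_round below 0 m and y of pin_oblong in the frame of pin_wide_round above 0 m)) and horizontal distance between wide_round and weld_handle between 0.15 and 0.19 m) or (((y of each of pin_slim_round, pin_square in the frame of pin_wide_round above 0 m and y of pin_oblong in the frame of pin_wide_round below 0 m) or (y of each of pin_slim_round, pin_oblong in the frame of pin_wide_round above 0 m and y of pin_square in the frame of pin_wide_round below 0 m) or (y of pin_slim_round in the frame of pin_wide_round below 0 m and y of each of pin_square, pin_oblong in the frame of pin_wide_round above 0 m)) and horizontal distance between wide_round and weld_handle between 0.24 and 0.28 m) or (y of each of pin_slim_round, pin_square, pin_oblong in the frame of pin_wide_round above 0 m and horizontal distance between wide_round and weld_handle between 0.33 and 0.37 m)) and x of wide_round in the frame of weld_rack between -0.02 and 0.02 m and z of wide_round in the frame of weld_rack between 0.025 and 0.036 m and angle between each of wide_round, slim_round, square, oblong's own z axis and vertical below 0.08 rad and linear speed of each of wide_round, slim_round, square, oblong below 0.02 m/s and angular speed of each of wide_round, slim_round, square, oblong below 0.2 rad/s and contact force between each of wide_round, slim_round, square, oblong and the fingers below 0.05 N and ((y of each of pin_wide_round, pin_square, pin_oblong in the frame of pin_slim_round below 0 m and horizontal distance between slim_round and weld_handle between 0.06 and 0.1 m) or (((y of pin_wide_round in the frame of pin_slim_round above 0 m and y of each of pin_square, pin_oblong in the frame of pin_slim_round below 0 m) or (y of each of pin_wide_round, pin_oblong in the frame of pin_slim_round below 0 m and y of pin_square in the frame of pin_slim_round above 0 m) or (y of each of pin_wide_round, pin_square in the frame of pin_slim_round below 0 m and y of pin_oblong in the frame of pin_slim_round above 0 m)) and horizontal distance between slim_round and weld_handle between 0.15 and 0.19 m) or (((y of each of pin_wide_round, pin_square in the frame of pin_slim_round above 0 m and y of pin_oblong in the frame of pin_slim_round below 0 m) or (y of each of pin_wide_round, pin_oblong in the frame of pin_slim_round above 0 m and y of pin_square in the frame of pin_slim_round below 0 m) or (y of pin_wide_round in the frame of pin_slim_round below 0 m and y of each of pin_square, pin_oblong in the frame of pin_slim_round above 0 m)) and horizontal distance between slim_round and weld_handle between 0.24 and 0.28 m) or (y of each of pin_wide_round, pin_square, pin_oblong in the frame of pin_slim_round above 0 m and horizontal distance between slim_round and weld_handle between 0.33 and 0.37 m)) and x of slim_round in the frame of weld_rack between -0.02 and 0.02 m and z of slim_round in the frame of weld_rack between 0.025 and 0.036 m and ((y of each of pin_wide_round, pin_slim_round, pin_oblong in the frame of pin_square below 0 m and horizontal distance between square and weld_handle between 0.06 and 0.1 m) or (((y of pin_wide_round in the frame of pin_square above 0 m and y of each of pin_slim_round, pin_oblong in the frame of pin_square below 0 m) or (y of each of pin_wide_round, pin_oblong in the frame of pin_square below 0 m and y of pin_slim_round in the frame of pin_square above 0 m) or (y of each of pin_wide_round, pin_slim_round in the frame of pin_square below 0 m and y of pin_oblong in the frame of pin_square above 0 m)) and horizontal distance between square and weld_handle between 0.15 and 0.19 m) or (((y of each of pin_wide_round, pin_slim_round in the frame of pin_square above 0 m and y of pin_oblong in the frame of pin_square below 0 m) or (y of each of pin_wide_round, pin_oblong in the frame of pin_square above 0 m and y of pin_slim_round in the frame of pin_square below 0 m) or (y of pin_wide_round in the frame of pin_square below 0 m and y of each of pin_slim_round, pin_oblong in the frame of pin_square above 0 m)) and horizontal distance between square and weld_handle between 0.24 and 0.28 m) or (y of each of pin_wide_round, pin_slim_round, pin_oblong in the frame of pin_square above 0 m and horizontal distance between square and weld_handle between 0.33 and 0.37 m)) and x of square in the frame of weld_rack between -0.02 and 0.02 m and z of square in the frame of weld_rack between 0.025 and 0.036 m and ((y of each of pin_wide_round, pin_slim_round, pin_square in the frame of pin_oblong below 0 m and horizontal distance between oblong and weld_handle between 0.06 and 0.1 m) or (((y of pin_wide_round in the frame of pin_oblong above 0 m and y of each of pin_slim_round, pin_square in the frame of pin_oblong below 0 m) or (y of each of pin_wide_round, pin_square in the frame of pin_oblong below 0 m and y of pin_slim_round in the frame of pin_oblong above 0 m) or (y of each of pin_wide_round, pin_slim_round in the frame of pin_oblong below 0 m and y of pin_square in the frame of pin_oblong above 0 m)) and horizontal distance between oblong and weld_handle between 0.15 and 0.19 m) or (((y of each of pin_wide_round, pin_slim_round in the frame of pin_oblong above 0 m and y of pin_square in the frame of pin_oblong below 0 m) or (y of each of pin_wide_round, pin_square in the frame of pin_oblong above 0 m and y of pin_slim_round in the frame of pin_oblong below 0 m) or (y of pin_wide_round in the frame of pin_oblong below 0 m and y of each of pin_slim_round, pin_square in the frame of pin_oblong above 0 m)) and horizontal distance between oblong and weld_handle between 0.24 and 0.28 m) or (y of each of pin_wide_round, pin_slim_round, pin_square in the frame of pin_oblong above 0 m and horizontal distance between oblong and weld_handle between 0.33 and 0.37 m)) and x of oblong in the frame of weld_rack between -0.02 and 0.02 m and z of oblong in the frame of weld_rack between 0.025 and 0.036 m); the robot touches nothing.
It fails at once if a bystander (tape measure or file) is shifted by more than 25 mm (distance of any of tape_measure, file from where it was at the start of the episode above 0.025 m).
It fails at once if a tube piece tips over (leans more than 0.6 rad) (angle between any of wide_round, slim_round, square, oblong's own z axis and vertical above 0.6 rad).
It fails at once if a tube piece is dropped (out of the fingers it falls faster than 0.6 m/s, some 2 cm of free fall) ((contact force between wide_round and the fingers below 0.05 N and linear speed of wide_round above 0.6 m/s) or (contact force between slim_round and the fingers below 0.05 N and linear speed of slim_round above 0.6 m/s) or (contact force between square and the fingers below 0.05 N and linear speed of square above 0.6 m/s) or (contact force between oblong and the fingers below 0.05 N and linear speed of oblong above 0.6 m/s)).
It also fails if it takes over 90 s, if anything falls off the work surface, if the arm or the gripper's body presses on something with over 40 N, if the wrist force passes 120 N, or if a joint passes its speed limit or range.

### The arm

A 7-joint arm with a two-finger parallel gripper is mounted at the origin on the work surface. World frame = base frame: x ahead of the robot, y to its left, z up, the work surface at z = 0. Lengths are in m, angles in degrees, forces in N, time in s.
With the tool pointing down it reaches from about 0.35 to 0.9 m from the base axis. Payload 19.9 kg.
Tool frame: the origin (TCP) lies midway between the tips of the shut fingers; the grasp point (between the pads) lies manip.pinch_z behind it (manip.pinch_z is the distance from the TCP to the grasp point, in m); z points along the fingers, y is the line along which they close (so a half turn about z gives the same grasp; the last joint's range is limited). The gripper opens to 94 mm and grips with 3 to 60 N. Pads are 16 mm wide; open, the fingers measure 119 mm over their backs; the gripper's body (75 mm by 177 mm) begins 78 mm behind the grasp point.
Start: joints at [-70.789, 23.915, -0.59, 92.452, 0.269, 63.638, -3.037], TCP at [0.23, 0.581, 0.205] pointing down, gripper open.
Joint ranges: [-161.28, 161.28], [-22.2, 115.67], [-73.04, 71.86], [3.21, 147.25], [-68.34, 248.33], [10.77, 114.83], [-161.83, 161.83]. Speed limits (degrees/s): [108.29, 108.29, 136.94, 136.94, 172.46, 172.46, 172.46].

### API

Orientations are given as a 3x3 rotation matrix whose columns are the frame's x, y, z axes.
In Python, from bench import manip gives the robot as it stands. The module is installed in compiled form; this text tells all that it offers.
- The arm moves only by the shell command python3 -m pendant 'ROWS' [OPENING] [FORCE]. ROWS is JSON, a list of rows, each a list of 2 entries, a list of its own where there are three numbers: the shift along the tool's x, y, z in cm, then the turn, a rotation vector about the tool's x, y, z in rad. In form: [[[x, y, z], [rx, ry, rz]], ...]. A call has 1 to 5 rows; each row is the pose to reach, as a shift and turn from the pose commanded when the call began, along the tool's axes at that moment; what a row does not reach only later rows make up. A row lasts 1/8 s, in which the tool goes at most 62.5 mm and 10.7 degrees, less where a joint would pass 70% of its speed; a pose out of reach is approached as far as the arm can. A call with a gripper value outside its range is refused whole. OPENING is the opening in per cent of the stroke, from 0 (shut) to 100 (fully open), set as the call begins (- or left out, the last holds). The fingers move at their own pace and stop on an object; FORCE is the grip in N (left out, the last holds). Time passes only in rows, so rows that repeat a pose let the fingers close. It gives the time, the measured TCP pose, the force, the opening and the grip force at its end, in the units of the state.
- manip.sense(): the state, without advancing time (a new reading comes with each control period).
- manip.grab_frame(name): name is "side" or "top"; returns the picture (480x640x3 uint8, red, green, blue); there is no depth.
- manip.get_calibration(name): a dict with "K" (3x3 intrinsics, pixels), "dist_coeffs" ([k1, k2, p1, p2, k3] as OpenCV has them; the pictures are not rectified), "extrinsics" (4x4, takes a point from camera to world coordinates). Camera axes: x right, y up, looking along -z (the intrinsics and any distortion apply to the point x, -y, -z); pixel columns grow to the right and rows downward; lengths in m; the calibration is good to about 2 mm. A picture is of the moment at which its call begins. get_calibration takes no time and is no camera call.
- manip.hand_in(): hands the job in; it is judged then, once.
The state is a dict: "t": time; "q": joint angles; "qvel": joint speeds; "effort": joint torques, N m; "eef_pos": TCP position; "orientation": TCP orientation; "ft_force": force on the tool from outside, world axes, zero at the start; "wrist_torque": the same for the moment, N m; "width": opening from 0.0 (shut) to 1.0 (fully open); "gripper_force": force on a finger pad.
Only numpy, scipy, OpenCV 4.12 (cv2) and the standard library are available. Lean on these libraries where they do the work, as an engineer would, in place of code of your own. Each camera call takes 0.05 s, during which the arm holds its last target. There are 200 camera calls.

## Working session

There is one attempt and no reset: what is moved stays moved. The work goes in short steps, Python scripts to look and compute and a shell command to move; the robot and the scene stay as the last step left them, time stands still between calls to the robot, and variables do not carry over. Pictures are saved under pics/ and viewed, at most 14 in all, crops included, and the job is handed in when it is done.

```bash
mkdir -p pics
python3 - <<'E'
from bench import manip
import cv2
for n in("top","side"):
    cv2.imwrite(f"pics/{n}0.png",manip.grab_frame(n)[:,:,::-1])
    c=manip.get_calibration(n);print(c)
print(manip.pinch_z);s=manip.sense();print(s)
E
```

```text
{'K': array([[606.04613037,   0.        , 328.31567867],
       [  0.        , 606.04613037, 245.79185534],
       [  0.        ,   0.        ,   1.        ]]), 'dist_coeffs': array([-0.07468645,  0.        ,  0.        ,  0.        ,  0.        ]), 'extrinsics': array([[-8.44359634e-03,  9.97424311e-01, -7.12281441e-02,
         4.94010565e-01],
       [-9.99964241e-01, -8.45574426e-03,  1.30980757e-04,
        -2.02710430e-02],
       [-4.71643579e-04,  7.12267030e-02,  9.97460041e-01,
         1.59204524e+00],
       [ 0.00000000e+00,  0.00000000e+00,  0.00000000e+00,
         1.00000000e+00]])}
{'K': array([[485.89534823,   0.        , 319.47327615],
       [  0.        , 485.89534823, 250.06550556],
       [  0.        ,   0.        ,   1.        ]]), 'dist_coeffs': array([-0.0752937,  0.       ,  0.       ,  0.       ,  0.       ]), 'extrinsics': array([[ 0.99653421,  0.05466127, -0.06270335,  0.53589786],
       [-0.08228923,  0.75805137, -0.64698269, -0.67830863],
       [ 0.01216746,  0.6499002 ,  0.75992216,  0.83835468],
       [ 0.        ,  0.        ,  0.        ,  1.        ]])}
0.0188
{'t': 0.1, 'q': array([-70.78820321,  23.94501337,  -0.58992259,  92.47969069,
         0.26926863,  63.63926982,  -3.03780181]), 'qvel': array([ 0.06479332, -0.10879307,  0.00204301, -0.09797284,  0.04958744,
       -0.00883825, -0.06953034]), 'effort': array([ 1.20563855e-03, -8.52587414e+01,  6.39718417e-01, -4.26695430e+01,
       -4.88614384e-02,  1.64978381e-02,  6.11664063e-05]), 'eef_pos': array([0.22986544, 0.58084275, 0.20490108]), 'orientation': array([[-9.29836753e-01,  3.67972160e-01, -3.19236886e-04],
       [ 3.67972288e-01,  9.29836170e-01, -1.04530463e-03],
       [-8.78050003e-05, -1.08943300e-03, -9.99999403e-01]]), 'ft_force': array([ 0.01981335,  0.46057965, -1.66225102]), 'wrist_torque': array([0.02652993, 0.03486619, 0.02562176]), 'gripper_force': 0.0, 'width': 0.9988593782959378}
```

View pics/top0.png

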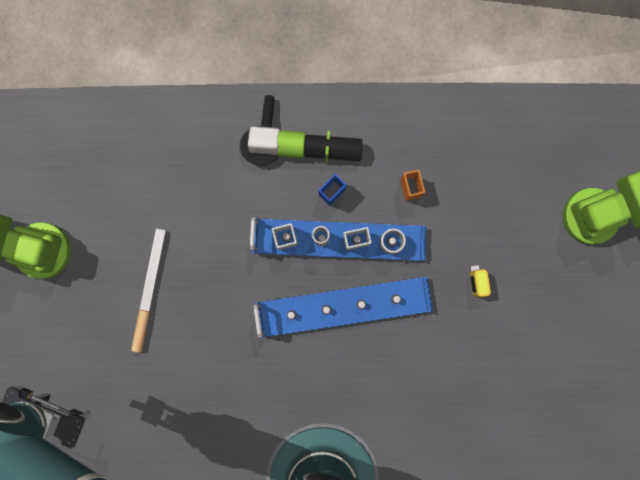

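View pics/side0.png

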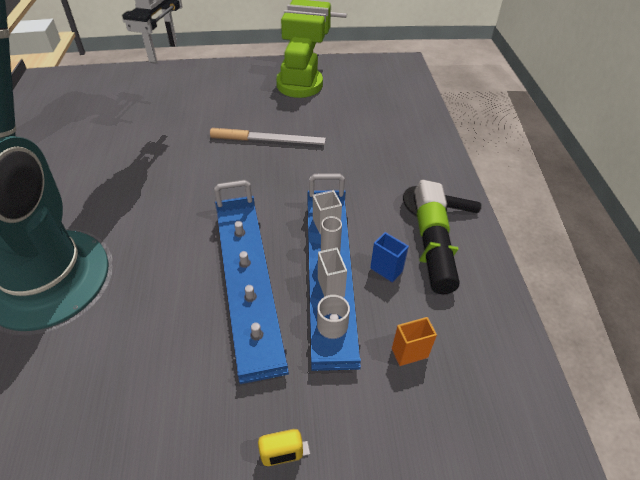

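Top view: new rack pins are at (292,316), (327,311), (362,305) and (397,300), with its handle at (258,320). The old rack's handle is at (253,235), so both handles are at +y. Order from the handle: square (285,237), slim (320,235), oblong (357,239), wide (394,241). Look-alikes are the blue box (333,190) and the orange box (413,185), both off the rack. The galvanised oblong on the rack at (357,239) is the one meant. I'll check this in a close crop.

Run:
```python
import cv2
a=cv2.imread("pics/top0.png")[205:345,245:440]
cv2.imwrite("pics/crop1.png",cv2.resize(a,None,fx=4,fy=4,interpolation=cv2.INTER_CUBIC))
```

```text
(no output)
```

View pics/crop1.png

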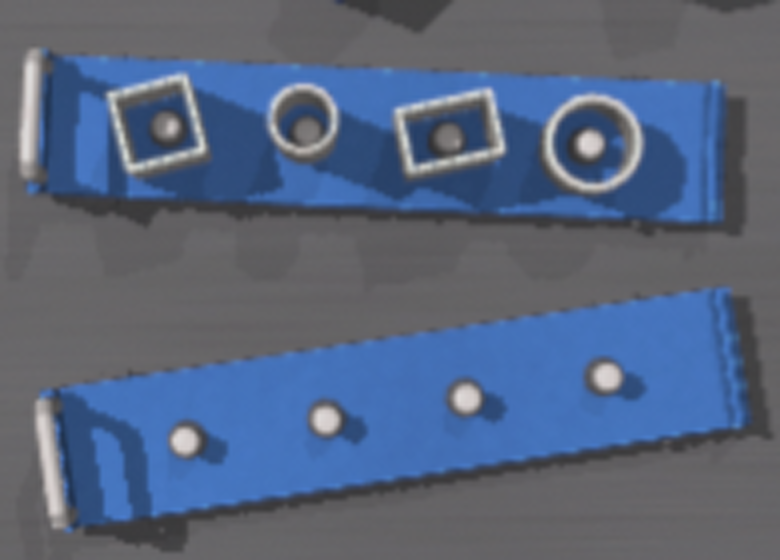

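```bash
cat > h.py <<'E'
import numpy as np,cv2
from bench import manip
def pix2w(uv,z,n="top"):
    c=manip.get_calibration(n);E=c["extrinsics"]
    p=cv2.undistortPoints(np.array(uv,float).reshape(-1,1,2),c["K"],c["dist_coeffs"])[:,0]
    d=np.c_[p[:,0],-p[:,1],-np.ones(len(p))]@E[:3,:3].T
    return E[:3,3]+d*((z-E[2,3])/d[:,2])[:,None]
def go(pos,yaw=None):
    "shift (cm) in tool axes and turn about z to TCP pos with tool-y at world yaw deg (mod 180)"
    s=manip.sense();R=np.array(s["orientation"])
    v=R.T@(np.array(pos)-s["eef_pos"])*100
    t=0
    if yaw is not None:
        cur=np.degrees(np.arctan2(R[1,1],R[0,1])); dy=(yaw-cur+90)%180-90
        t=-np.radians(dy)   # tool z down
    print(np.round(v,2),"rz",round(t,3),"tilt",np.round(R[:2,2],4),"f",s["gripper_force"],"w",round(s["width"],3),"t",s["t"],"q7",round(s["q"][6],1))
E
python3 - <<'E'
from h import *
C=lambda L:[(245+(u+.5)/4-.5,205+(v+.5)/4-.5) for u,v in L]
pins=pix2w(C([(186,440),(325,419),(466,398),(605,377)]),.06);print(pins.round(4),np.linalg.norm(np.diff(pins,axis=0),axis=1))
sq=pix2w(C([(108,95),(187,75),(207,155),(130,173)]),.105)
ob=pix2w(C([(395,108),(492,90),(506,152),(408,176)]),.115)
for n,p in("sq",sq),("ob",ob):
    e=np.roll(p,-1,0)-p; print(n,p.mean(0).round(4),np.linalg.norm(e,axis=1).round(4),np.degrees(np.arctan2(e[:,1],e[:,0]))%180)
print("slim",pix2w(C([(303,121)]),.125),"wide",pix2w(C([(592,144)]),.09))
print("oldpin wide",pix2w(C([(590,144)]),.06),"sq",pix2w(C([(166,127)]),.06))
go([sq.mean(0)[0],sq.mean(0)[1],.205],np.degrees(np.arctan2(*(sq[2]-sq[1])[1::-1])))
E
```

```text
[[ 0.4305  0.0746  0.06  ]
 [ 0.443  -0.013   0.06  ]
 [ 0.4554 -0.1019  0.06  ]
 [ 0.4677 -0.1897  0.06  ]] [0.0884639  0.08976905 0.08871837]
sq [0.626  0.0882 0.105 ] [0.0502 0.0511 0.0486 0.0502] [103.77655187  13.73136488 102.70956269  15.57809186]
ob [ 0.6192 -0.0913  0.115 ] [0.0605 0.039  0.0617 0.0424] [100.07424972  11.92786847 103.2928261   10.19568443]
slim [[ 0.62553055 -0.00139248  0.125     ]] wide [[ 0.61280306 -0.1805887   0.09      ]]
oldpin wide [[ 0.61518629 -0.18251971  0.06      ]] sq [[0.62828324 0.08641156 0.06      ]]
[-5.496e+01 -3.123e+01  3.000e-02] rz 0.954 tilt [-0.0003 -0.001 ] f 0.0 w 0.999 t 0.1 q7 -3.0
```

```bash
python3 -m pendant '[[[-5,-3,0],[0,0,0.1]],[[-10.5,-6,0],[0,0,0.2]],[[-16,-9,0],[0,0,0.3]],[[-21.5,-12,0],[0,0,0.4]],[[-27,-15,0],[0,0,0.5]]]' 100 40
python3 - <<'E'
from h import *
go([.626,.088,.205],14.2)
E
```

```text
t: 0.72
eef_pos: [0.4263, 0.341, 0.2054]
orientation: [[-0.637, 0.771, -0.0], [0.771, 0.637, -0.0], [0.0, -0.0, -1.0]]
ft_force: [1.0, 0.8, 0.4]
width: 0.998
gripper_force: 0.0
[-32.22  -0.73   0.04] rz 0.443 tilt [-0.0001 -0.0001] f 0.0 w 0.998 t 0.725 q7 1.0
```

```bash
python3 -m pendant '[[[-5.5,-0.1,0],[0,0,0.08]],[[-11.5,-0.3,0],[0,0,0.17]],[[-17.5,-0.4,0],[0,0,0.26]],[[-23.5,-0.5,0],[0,0,0.35]],[[-29,-0.7,0],[0,0,0.44]]]'
python3 - <<'E'
from h import *
go([.626,.088,.205],14.2)
E
```

```text
t: 1.35
eef_pos: [0.6065, 0.1136, 0.2053]
orientation: [[-0.248, 0.969, -0.0], [0.969, 0.248, -0.0], [-0.0, -0.0, -1.0]]
ft_force: [0.3, 1.1, -0.9]
width: 1.0
gripper_force: 0.0
[-2.96  1.26  0.03] rz 0.003 tilt [-0.0002 -0.0003] f 0.0 w 1.0 t 1.35 q7 9.4
```

```bash
python3 -m pendant '[[[-2,0.8,0],[0,0,0]],[[-2.96,1.26,1.5],[0,0,0]],[[-2.96,1.26,5.5],[0,0,0]],[[-2.96,1.26,9.5],[0,0,0]],[[-2.96,1.26,11.5],[0,0,0]]]'
python3 - <<'E'
from h import *
go([.626,.088,.070],14.2)
f=manip.grab_frame("side");cv2.imwrite("pics/s1.png",cv2.resize(f[100:350,200:450,::-1],None,fx=2.2,fy=2.2))
E
```

```text
t: 1.98
eef_pos: [0.6234, 0.0913, 0.0877]
orientation: [[-0.254, 0.967, -0.003], [0.967, 0.254, -0.0], [0.001, -0.003, -1.0]]
ft_force: [-0.5, -0.1, 0.0]
width: 1.001
gripper_force: 0.0
[-0.38  0.17  1.77] rz 0.009 tilt [-0.0033 -0.0001] f 0.0 w 1.001 t 1.975 q7 15.0
```

View pics/s1.png

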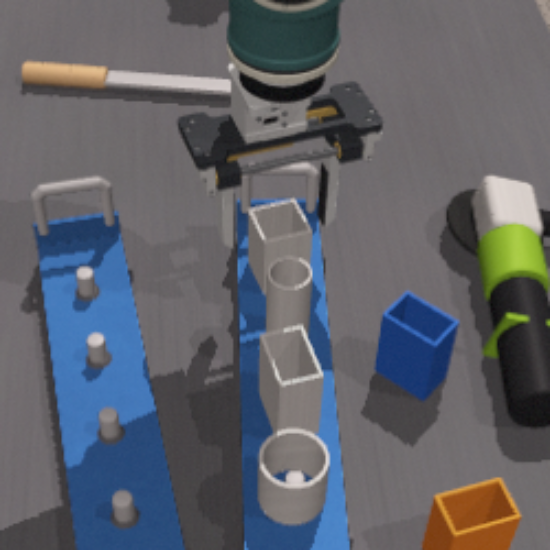

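The fingers straddle the square tube: fingers at crop (228,210) and (330,190), tube rim at (280,218). Next I lower and close.

```bash
python3 -m pendant '[[[0,0,1.2],[0,0,0]],[[0,0,2],[0,0,0]],[[0,0,2],[0,0,0]]]'
python3 -c "
from h import *
go([.626,.088,.070],14.2)"
python3 -m pendant '[[[0,0,0],[0,0,0]],[[0,0,0],[0,0,0]],[[0,0,0],[0,0,0]],[[0,0,0],[0,0,0]],[[0,0,0],[0,0,0]]]' 0 40
python3 -c "
from h import *
go([.626,.088,.070],14.2)"
```

```text
t: 2.4
eef_pos: [0.6252, 0.09, 0.0705]
orientation: [[-0.251, 0.968, 0.0], [0.968, 0.251, -0.0], [-0.0, 0.0, -1.0]]
ft_force: [0.5, -0.8, 0.8]
width: 0.998
gripper_force: 0.0
[-0.21  0.03  0.05] rz 0.006 tilt [ 0. -0.] f 0.0 w 0.998 t 2.4 q7 15.4
t: 3.02
eef_pos: [0.6252, 0.0899, 0.0705]
orientation: [[-0.251, 0.968, 0.0], [0.968, 0.251, -0.0], [-0.0, 0.0, -1.0]]
ft_force: [0.4, -0.2, 0.2]
width: 0.528
gripper_force: 40.0
[-0.2   0.03  0.05] rz 0.006 tilt [ 0.0001 -0.0001] f 39.9983274936676 w 0.528 t 3.025 q7 15.4
```

```bash
python3 -m pendant '[[[0,0,-1],[0,0,0]],[[0,0,-3],[0,0,0]],[[0,0,-5],[0,0,0]],[[0,0,-6],[0,0,0]],[[0,0,-6],[0,0,0]]]'
python3 -c "
from h import *
go([.4305,.0766,.130],14.2)"
```

```text
t: 3.65
eef_pos: [0.6256, 0.09, 0.1315]
orientation: [[-0.251, 0.968, 0.002], [0.968, 0.251, 0.0], [-0.0, 0.002, -1.0]]
ft_force: [0.5, 0.7, -2.4]
width: 0.527
gripper_force: 40.0
[  3.61 -19.22   0.12] rz 0.006 tilt [0.0015 0.0004] f 39.99730467796326 w 0.527 t 3.65 q7 14.0
```

```bash
python3 -m pendant '[[[0.7,-4,0],[0,0,0]],[[1.7,-9,0],[0,0,0]],[[2.7,-14,0],[0,0,0]],[[3.4,-18,0],[0,0,0]],[[3.6,-19.2,0],[0,0,0]]]'
python3 -m pendant '[[[0,0,0],[0,0,0]],[[0,0,0],[0,0,0]]]'
python3 - <<'E'
from h import *
go([.4305,.0766,.072],14.2)
E
```

```text
t: 4.28
eef_pos: [0.4281, 0.0764, 0.1302]
orientation: [[-0.252, 0.968, -0.001], [0.968, 0.252, 0.0], [0.001, -0.001, -1.0]]
ft_force: [0.4, 0.8, -2.2]
width: 0.523
gripper_force: 40.0
t: 4.53
eef_pos: [0.4314, 0.0765, 0.1305]
orientation: [[-0.251, 0.968, 0.001], [0.968, 0.251, -0.0], [-0.0, 0.0, -1.0]]
ft_force: [-0.4, 0.1, -3.1]
width: 0.529
gripper_force: 40.0
[ 0.03 -0.09  5.85] rz 0.006 tilt [ 0.0006 -0.0003] f 39.997352957725525 w 0.529 t 4.525 q7 6.4
```

```bash
python3 -m pendant '[[[0,-0.1,1.5],[0,0,0]],[[0,-0.1,3.5],[0,0,0]],[[0,-0.1,5],[0,0,0]],[[0,-0.1,5.8],[0,0,0]],[[0,-0.1,5.95],[0,0,0]]]'
python3 -m pendant '[[[0,0,0],[0,0,0]],[[0,0,0],[0,0,0]]]'
python3 - <<'E'
from h import *
go([.4305,.0766,.0705],14.2)
f=manip.grab_frame("side");cv2.imwrite("pics/s2.png",cv2.resize(f[130:380,150:400,::-1],None,fx=2.2,fy=2.2))
E
```

```text
t: 5.15
eef_pos: [0.4293, 0.0761, 0.0705]
orientation: [[-0.251, 0.968, -0.001], [0.968, 0.251, -0.001], [-0.0, -0.001, -1.0]]
ft_force: [1.0, -0.4, -2.7]
width: 0.531
gripper_force: 40.0
t: 5.4
eef_pos: [0.4296, 0.0764, 0.0714]
orientation: [[-0.251, 0.968, 0.001], [0.968, 0.251, 0.0], [0.0, 0.001, -1.0]]
ft_force: [-1.0, 0.8, -3.1]
width: 0.529
gripper_force: 40.0
[0.   0.09 0.09] rz 0.006 tilt [0.0008 0.0003] f 39.9972277879715 w 0.529 t 5.4 q7 10.3
```

View pics/s2.png

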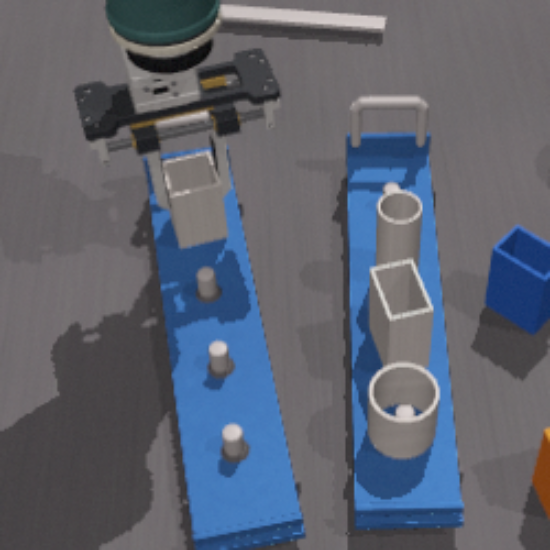

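The square (crop (195,200)) sits over the first pin by the handle, about 1 mm above the plate; I seat it and release.

```bash
python3 -m pendant '[[[0,0,0.1],[0,0,0]],[[0,0,0.1],[0,0,0]],[[0,0,0.12],[0,0,0]]]'
python3 -m pendant '[[[0,0,0.12],[0,0,0]],[[0,0,0.12],[0,0,0]],[[0,0,0.12],[0,0,0]]]' 100
python3 -m pendant '[[[0,0,-1.5],[0,0,0]],[[0,0,-4],[0,0,0]],[[0,0,-7],[0,0,0]],[[0,0,-9],[0,0,0]],[[0,0,-9.5],[0,0,0]]]'
python3 -c "
from h import *
go([.6255,-.0014,.17],12)"
```

```text
t: 5.82
eef_pos: [0.4296, 0.0764, 0.0704]
orientation: [[-0.251, 0.968, 0.0], [0.968, 0.251, 0.0], [0.0, 0.001, -1.0]]
ft_force: [-6.3, -0.2, 20.2]
width: 0.529
gripper_force: 40.0
t: 6.2
eef_pos: [0.4294, 0.0762, 0.0686]
orientation: [[-0.251, 0.968, 0.0], [0.968, 0.251, -0.0], [-0.0, -0.0, -1.0]]
ft_force: [1.0, 0.6, 0.0]
width: 0.812
gripper_force: 0.0
t: 6.82
eef_pos: [0.43, 0.0764, 0.1652]
orientation: [[-0.251, 0.968, 0.002], [0.968, 0.251, 0.001], [0.0, 0.003, -1.0]]
ft_force: [0.4, -0.1, -0.5]
width: 1.0
gripper_force: 0.0
[-12.44  16.97  -0.44] rz 0.044 tilt [0.0024 0.0011] f 0.0 w 1.0 t 6.825 q7 4.5
```

```bash
python3 -m pendant '[[[-3,4,0],[0,0,0.01]],[[-6,8,0],[0,0,0.02]],[[-9.5,13,0],[0,0,0.044]],[[-12,16.4,0],[0,0,0.044]],[[-12.44,17,0],[0,0,0.044]]]'
python3 -m pendant '[[[0,0,0],[0,0,0]],[[0,0,0],[0,0,0]]]'
python3 -c "
from h import *
go([.6255,-.0014,.09],12)"
```

```text
t: 7.45
eef_pos: [0.6263, -0.0031, 0.1624]
orientation: [[-0.207, 0.978, -0.001], [0.978, 0.207, -0.002], [-0.001, -0.001, -1.0]]
ft_force: [-1.1, 0.5, -0.2]
width: 1.001
gripper_force: 0.0
t: 7.7
eef_pos: [0.6243, -0.0008, 0.1636]
orientation: [[-0.209, 0.978, -0.0], [0.978, 0.209, 0.0], [0.0, -0.0, -1.0]]
ft_force: [-0.2, 0.0, 0.6]
width: 1.0
gripper_force: 0.0
[-0.09  0.11  7.36] rz 0.001 tilt [-0.0004  0.0004] f 0.0 w 1.0 t 7.7 q7 20.9
```

```bash
python3 -m pendant '[[[-0.1,0.1,1.5],[0,0,0]],[[-0.1,0.1,4],[0,0,0]],[[-0.1,0.1,6.5],[0,0,0]],[[-0.1,0.1,7.4],[0,0,0]],[[-0.1,0.1,7.4],[0,0,0]]]'
python3 -m pendant '[[[0,0,0],[0,0,0]],[[0,0,0],[0,0,0]],[[0,0,0],[0,0,0]],[[0,0,0],[0,0,0]],[[0,0,0],[0,0,0]]]' 0 40
python3 -c "
from h import *
go([.6255,-.0014,.09],12)"
python3 -m pendant '[[[0,0,-1],[0,0,0]],[[0,0,-3],[0,0,0]],[[0,0,-5],[0,0,0]],[[0,0,-6],[0,0,0]],[[0,0,-6],[0,0,0]]]'
python3 -c "
from h import *
go([.443,-.013,.150],12)"
```

```text
t: 8.32
eef_pos: [0.626, -0.0021, 0.0892]
orientation: [[-0.209, 0.978, -0.001], [0.978, 0.209, -0.0], [-0.0, -0.001, -1.0]]
ft_force: [0.1, -0.7, 0.0]
width: 0.999
gripper_force: 0.0
t: 8.95
eef_pos: [0.6263, -0.0022, 0.0896]
orientation: [[-0.209, 0.978, 0.0], [0.978, 0.209, -0.0], [-0.0, 0.0, -1.0]]
ft_force: [0.2, -0.3, -0.4]
width: 0.505
gripper_force: 0.0
[ 0.1  -0.06 -0.04] rz 0.001 tilt [ 0.     -0.0001] f 0.0 w 0.505 t 8.95 q7 23.1
t: 9.57
eef_pos: [0.6267, -0.0021, 0.1506]
orientation: [[-0.209, 0.978, 0.001], [0.978, 0.209, 0.0], [-0.0, 0.001, -1.0]]
ft_force: [-0.8, 0.3, -4.2]
width: 0.45
gripper_force: 40.0
[  2.77 -18.19   0.03] rz 0.001 tilt [0.0015 0.0002] f 39.981865882873535 w 0.45 t 9.575 q7 21.4
```

```bash
python3 -m pendant '[[[0.6,-4,0],[0,0,0]],[[1.4,-9,0],[0,0,0]],[[2.1,-14,0],[0,0,0]],[[2.6,-17,0],[0,0,0]],[[2.8,-18.2,0],[0,0,0]]]'
python3 -m pendant '[[[0,0,0],[0,0,0]],[[0,0,0],[0,0,0]]]'
python3 - <<'E'
from h import *
go([.443,-.013,.0915],12)
f=manip.grab_frame("side");cv2.imwrite("pics/s3.png",cv2.resize(f[130:380,150:400,::-1],None,fx=2.2,fy=2.2))
E
```

```text
t: 10.2
eef_pos: [0.441, -0.0127, 0.1494]
orientation: [[-0.209, 0.978, -0.001], [0.978, 0.209, 0.001], [0.001, -0.0, -1.0]]
ft_force: [0.3, -0.7, -3.2]
width: 0.451
gripper_force: 40.0
t: 10.45
eef_pos: [0.4435, -0.0127, 0.1496]
orientation: [[-0.209, 0.978, 0.0], [0.978, 0.209, -0.0], [-0.001, 0.0, -1.0]]
ft_force: [-0.0, 0.2, -4.0]
width: 0.451
gripper_force: 40.0
[-0.01 -0.05  5.81] rz 0.001 tilt [ 0.0005 -0.0005] f 39.9819079041481 w 0.451 t 10.45 q7 16.2
```

View pics/s3.png

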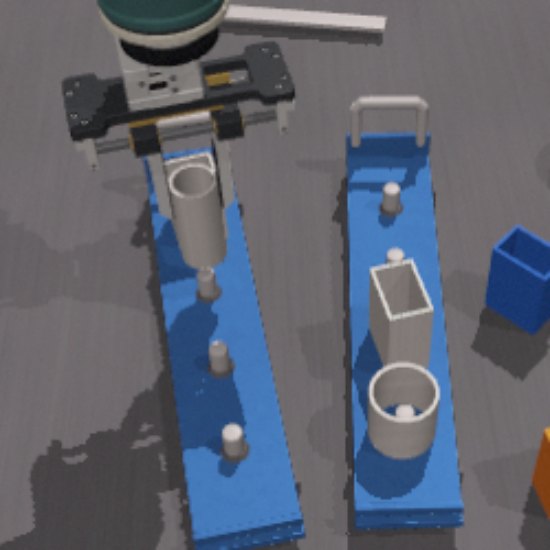

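The slim tube (crop (197,215)) hangs upright above pin 2 at (208,285). Lowering.

```bash
python3 -m pendant '[[[0,0,1.5],[0,0,0]],[[0,0,3.5],[0,0,0]],[[0,0,4.8],[0,0,0]],[[0,0,5.1],[0,0,0]],[[0,0,5.1],[0,0,0]]]'
python3 -m pendant '[[[0,0,0],[0,0,0]],[[0,0,0.1],[0,0,0]],[[0,0,0.2],[0,0,0]],[[0,0,0.3],[0,0,0]],[[0,0,0.3],[0,0,0]]]'
python3 -c "
from h import *
go([.443,-.013,.0896],12)"
```

```text
t: 11.12
eef_pos: [0.4426, -0.0129, 0.0986]
orientation: [[-0.208, 0.978, -0.0], [0.978, 0.208, -0.0], [-0.0, -0.0, -1.0]]
ft_force: [0.2, -0.2, -3.7]
width: 0.449
gripper_force: 40.0
t: 11.75
eef_pos: [0.4424, -0.0128, 0.0955]
orientation: [[-0.209, 0.978, -0.0], [0.978, 0.209, -0.0], [-0.0, -0.0, -1.0]]
ft_force: [0.2, -0.7, -3.3]
width: 0.449
gripper_force: 40.0
[-0.03  0.05  0.59] rz 0.001 tilt [-0.0001 -0.0001] f 39.98162537813187 w 0.449 t 11.75 q7 20.2
```

```bash
python3 -m pendant '[[[0,0,0.1],[0,0,0]],[[0,0,0.2],[0,0,0]],[[0,0,0.2],[0,0,0]]]'
python3 -m pendant '[[[0,0,0.1],[0,0,0]],[[0,0,0.2],[0,0,0]],[[0,0,0.2],[0,0,0]]]'
```

```text
t: 12.12
eef_pos: [0.4424, -0.0128, 0.0935]
orientation: [[-0.208, 0.978, -0.0], [0.978, 0.208, -0.0], [-0.0, -0.0, -1.0]]
ft_force: [-0.2, -0.7, -3.4]
width: 0.448
gripper_force: 40.0
t: 12.5
eef_pos: [0.4428, -0.0128, 0.0922]
orientation: [[-0.208, 0.978, 0.001], [0.978, 0.208, 0.0], [0.0, 0.001, -1.0]]
ft_force: [-2.6, 0.6, 13.5]
width: 0.448
gripper_force: 40.0
```

```bash
python3 -m pendant '[[[0,0,0],[0,0,0]],[[0,0,0],[0,0,0]],[[0,0,0],[0,0,0]],[[0,0,0],[0,0,0]]]' 100
python3 -m pendant '[[[0,0,-1.5],[0,0,0]],[[0,0,-4],[0,0,0]],[[0,0,-6.5],[0,0,0]],[[0,0,-8],[0,0,0]],[[0,0,-8],[0,0,0]]]'
python3 -c "
from h import *
go([.6192,-.0913,.17],11.5)"
```

```text
t: 13.0
eef_pos: [0.4425, -0.0128, 0.0916]
orientation: [[-0.208, 0.978, -0.0], [0.978, 0.208, -0.0], [-0.0, -0.0, -1.0]]
ft_force: [0.5, -0.7, -0.0]
width: 0.84
gripper_force: 0.0
t: 13.62
eef_pos: [0.443, -0.0126, 0.1725]
orientation: [[-0.209, 0.978, 0.002], [0.978, 0.209, 0.001], [0.0, 0.002, -1.0]]
ft_force: [-0.6, 1.1, -0.1]
width: 0.999
gripper_force: 0.0
[-11.37  15.59   0.28] rz 0.01 tilt [0.0019 0.0006] f 0.0 w 0.999 t 13.625 q7 14.9
```

```bash
python3 -m pendant '[[[-2.7,3.7,0],[0,0,0.01]],[[-5.7,7.7,0],[0,0,0.01]],[[-8.7,12,0],[0,0,0.01]],[[-11,15,0],[0,0,0.01]],[[-11.4,15.6,0],[0,0,0.01]]]'
python3 -m pendant '[[[0,0,0],[0,0,0]],[[0,0,0],[0,0,0]]]'
python3 -c "
from h import *
go([.6192,-.0913,.08],11.5)"
```

```text
t: 14.25
eef_pos: [0.6195, -0.0931, 0.1697]
orientation: [[-0.197, 0.98, -0.002], [0.98, 0.197, -0.001], [-0.001, -0.002, -1.0]]
ft_force: [-0.9, 0.0, -1.0]
width: 0.999
gripper_force: 0.0
t: 14.5
eef_pos: [0.618, -0.0911, 0.1714]
orientation: [[-0.199, 0.98, -0.001], [0.98, 0.199, 0.0], [0.001, -0.0, -1.0]]
ft_force: [-0.1, -0.7, -0.6]
width: 1.001
gripper_force: 0.0
[-0.04  0.12  9.14] rz -0.0 tilt [-0.0005  0.0004] f 0.0 w 1.001 t 14.5 q7 30.1
```

```bash
python3 -m pendant '[[[0,0.1,1.5],[0,0,0]],[[0,0.1,4],[0,0,0]],[[0,0.1,7],[0,0,0]],[[0,0.1,8.8],[0,0,0]],[[0,0.1,9.1],[0,0,0]]]'
python3 -m pendant '[[[0,0,0],[0,0,0]],[[0,0,0],[0,0,0]],[[0,0,0],[0,0,0]],[[0,0,0],[0,0,0]],[[0,0,0],[0,0,0]]]' 0 40
python3 -m pendant '[[[0,0,0],[0,0,0]],[[0,0,0],[0,0,0]]]'
python3 -c "
from h import *
go([.6192,-.0913,.08],11.5)"
```

```text
t: 15.12
eef_pos: [0.6191, -0.0914, 0.0795]
orientation: [[-0.199, 0.98, -0.002], [0.98, 0.199, -0.0], [0.0, -0.002, -1.0]]
ft_force: [0.5, -0.4, 1.7]
width: 1.001
gripper_force: 0.0
t: 15.75
eef_pos: [0.6199, -0.0915, 0.0807]
orientation: [[-0.199, 0.98, 0.0], [0.98, 0.199, -0.0], [-0.0, 0.0, -1.0]]
ft_force: [0.1, -0.5, 0.4]
width: 0.504
gripper_force: 0.0
t: 16.0
eef_pos: [0.6198, -0.0916, 0.0806]
orientation: [[-0.199, 0.98, -0.0], [0.98, 0.199, -0.0], [-0.0, -0.0, -1.0]]
ft_force: [-0.4, 0.1, 0.1]
width: 0.424
gripper_force: 39.9
[ 0.04 -0.05  0.06] rz -0.001 tilt [-0.     -0.0001] f 39.9303674697876 w 0.424 t 16.0 q7 32.9
```

```bash
python3 -m pendant '[[[0,0,-1],[0,0,0]],[[0,0,-3],[0,0,0]],[[0,0,-5],[0,0,0]],[[0,0,-6],[0,0,0]],[[0,0,-6],[0,0,0]]]'
python3 -c "
from h import *
go([.4554,-.1019,.140],11.5)"
```

```text
t: 16.62
eef_pos: [0.6202, -0.0915, 0.1416]
orientation: [[-0.199, 0.98, 0.001], [0.98, 0.199, 0.0], [-0.0, 0.001, -1.0]]
ft_force: [-0.9, 0.3, -4.6]
width: 0.424
gripper_force: 39.9
[  2.26 -16.36   0.13] rz -0.001 tilt [0.0015 0.0001] f 39.92357790470123 w 0.424 t 16.625 q7 31.0
```

```bash
python3 -m pendant '[[[0.5,-3.5,0],[0,0,0]],[[1.1,-8,0],[0,0,0]],[[1.7,-12.5,0],[0,0,0]],[[2.2,-15.5,0],[0,0,0]],[[2.3,-16.4,0],[0,0,0]]]'
python3 -m pendant '[[[0,0,0],[0,0,0]],[[0,0,0],[0,0,0]]]'
python3 - <<'E'
from h import *
go([.4554,-.1019,.0806],11.5)
f=manip.grab_frame("side");cv2.imwrite("pics/s4.png",cv2.resize(f[130:380,150:400,::-1],None,fx=2.2,fy=2.2))
E
```

```text
t: 17.25
eef_pos: [0.4529, -0.1015, 0.1404]
orientation: [[-0.198, 0.98, -0.001], [0.98, 0.198, 0.001], [0.001, -0.001, -1.0]]
ft_force: [1.0, 0.0, -3.8]
width: 0.423
gripper_force: 39.9
t: 17.5
eef_pos: [0.4553, -0.1016, 0.1405]
orientation: [[-0.199, 0.98, 0.0], [0.98, 0.199, -0.001], [-0.001, 0.0, -1.0]]
ft_force: [-0.0, -0.3, -4.1]
width: 0.426
gripper_force: 39.9
[-0.03 -0.    5.99] rz -0.0 tilt [ 0.0002 -0.0005] f 39.93488252162933 w 0.426 t 17.5 q7 30.2
```

View pics/s4.png

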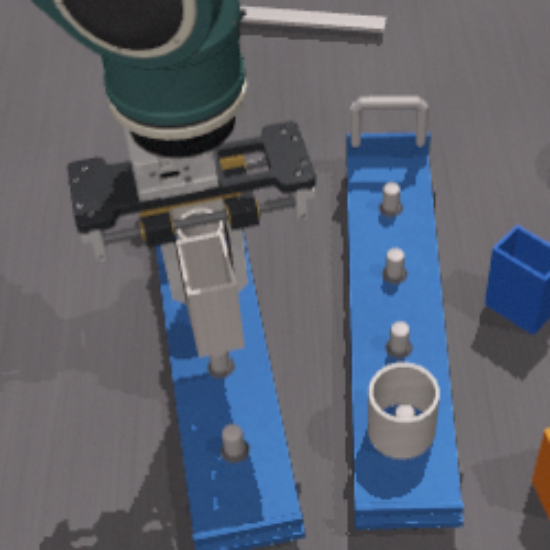

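The oblong hangs above pin 3 (crop (220,363)), with the slim tube standing behind it at (205,217). Lowering.

```bash
python3 -m pendant '[[[0,0,1.5],[0,0,0]],[[0,0,3.5],[0,0,0]],[[0,0,5],[0,0,0]],[[0,0,5.7],[0,0,0]],[[0,0,5.8],[0,0,0]]]'
python3 -m pendant '[[[0,0,0],[0,0,0]],[[0,0,0.1],[0,0,0]],[[0,0,0.2],[0,0,0]],[[0,0,0.25],[0,0,0]]]'
```

```text
t: 18.18
eef_pos: [0.4544, -0.1017, 0.0822]
orientation: [[-0.198, 0.98, -0.001], [0.98, 0.198, -0.0], [-0.0, -0.001, -1.0]]
ft_force: [0.5, -0.5, -3.0]
width: 0.427
gripper_force: 39.9
t: 18.68
eef_pos: [0.4547, -0.1016, 0.0804]
orientation: [[-0.199, 0.98, 0.0], [0.98, 0.199, 0.0], [0.0, 0.0, -1.0]]
ft_force: [-4.7, 0.3, 14.6]
width: 0.425
gripper_force: 40.0
```

```bash
python3 -m pendant '[[[0,0,0],[0,0,0]],[[0,0,0],[0,0,0]],[[0,0,0],[0,0,0]],[[0,0,0],[0,0,0]]]' 100
python3 -m pendant '[[[0,0,-1.5],[0,0,0]],[[0,0,-4],[0,0,0]],[[0,0,-6.5],[0,0,0]],[[0,0,-8],[0,0,0]],[[0,0,-8],[0,0,0]]]'
python3 -c "
from h import *
go([.6134,-.1812,.16],None)"
```

```text
t: 19.18
eef_pos: [0.4545, -0.1016, 0.0801]
orientation: [[-0.199, 0.98, 0.0], [0.98, 0.199, -0.0], [-0.0, 0.0, -1.0]]
ft_force: [0.0, -1.3, -0.5]
width: 0.813
gripper_force: 0.0
t: 19.8
eef_pos: [0.455, -0.1015, 0.161]
orientation: [[-0.199, 0.98, 0.002], [0.98, 0.199, 0.0], [-0.0, 0.002, -1.0]]
ft_force: [-0.7, 0.1, -0.6]
width: 1.004
gripper_force: 0.0
[-10.96  13.93   0.13] rz 0 tilt [0.0019 0.0003] f 0.0 w 1.004 t 19.8 q7 28.9
```

```bash
python3 -m pendant '[[[-2.5,3,0],[0,0,0]],[[-5.3,6.7,0],[0,0,0]],[[-8.3,10.5,0],[0,0,0]],[[-10.5,13.4,0],[0,0,0]],[[-11,14,0],[0,0,0]]]'
python3 -m pendant '[[[0,0,0],[0,0,0]],[[0,0,0],[0,0,0]]]'
python3 -c "
from h import *
go([.6134,-.1812,.052],None)"
```

```text
t: 20.42
eef_pos: [0.6141, -0.1825, 0.1583]
orientation: [[-0.198, 0.98, -0.002], [0.98, 0.198, -0.001], [-0.0, -0.002, -1.0]]
ft_force: [0.1, 0.0, -0.1]
width: 0.998
gripper_force: 0.0
t: 20.68
eef_pos: [0.6128, -0.1811, 0.16]
orientation: [[-0.199, 0.98, -0.0], [0.98, 0.199, 0.0], [0.001, -0.0, -1.0]]
ft_force: [0.3, -0.1, -1.2]
width: 1.002
gripper_force: 0.0
[-0.03  0.06 10.8 ] rz 0 tilt [-0.0004  0.0004] f 0.0 w 1.002 t 20.675 q7 39.9
```

```bash
python3 -m pendant '[[[0,0,2],[0,0,0]],[[0,0,5],[0,0,0]],[[0,0,8.5],[0,0,0]],[[0,0,10.5],[0,0,0]],[[0,0,10.8],[0,0,0]]]'
python3 -m pendant '[[[0,0,0],[0,0,0]],[[0,0,0],[0,0,0]],[[0,0,0],[0,0,0]],[[0,0,0],[0,0,0]],[[0,0,0],[0,0,0]]]' 0 40
python3 -m pendant '[[[0,0,0],[0,0,0]],[[0,0,0],[0,0,0]]]'
```

```text
t: 21.3
eef_pos: [0.6128, -0.1813, 0.0508]
orientation: [[-0.199, 0.98, -0.002], [0.98, 0.199, 0.0], [0.001, -0.002, -1.0]]
ft_force: [-0.3, 0.8, 0.2]
width: 0.995
gripper_force: 0.0
t: 21.92
eef_pos: [0.6137, -0.1816, 0.0526]
orientation: [[-0.199, 0.98, 0.0], [0.98, 0.199, -0.0], [-0.0, 0.0, -1.0]]
ft_force: [-2.1, 0.7, 7.3]
width: 0.642
gripper_force: 40.0
t: 22.18
eef_pos: [0.6137, -0.1816, 0.0526]
orientation: [[-0.199, 0.98, 0.0], [0.98, 0.199, -0.0], [-0.0, 0.0, -1.0]]
ft_force: [-3.3, 0.9, 6.6]
width: 0.641
gripper_force: 40.0
```

```bash
python3 -m pendant '[[[0,0,-1],[0,0,0]],[[0,0,-3],[0,0,0]],[[0,0,-5],[0,0,0]],[[0,0,-6],[0,0,0]],[[0,0,-6],[0,0,0]]]'
python3 -c "
from h import *
go([.4677,-.1897,.112],None)"
```

```text
t: 22.8
eef_pos: [0.614, -0.1816, 0.1131]
orientation: [[-0.199, 0.98, 0.001], [0.98, 0.199, -0.0], [-0.0, 0.001, -1.0]]
ft_force: [-0.6, 0.4, -3.2]
width: 0.639
gripper_force: 40.0
[  2.11 -14.5    0.08] rz 0 tilt [ 0.0015 -0.0002] f 39.998885840177536 w 0.639 t 22.8 q7 41.4
```

```bash
python3 -m pendant '[[[0.5,-3.5,0],[0,0,0]],[[1.1,-7.5,0],[0,0,0]],[[1.6,-11,0],[0,0,0]],[[2,-13.7,0],[0,0,0]],[[2.1,-14.5,0],[0,0,0]]]'
python3 -m pendant '[[[0,0,0],[0,0,0]],[[0,0,0],[0,0,0]]]'
python3 - <<'E'
from h import *
go([.4677,-.1897,.0526],None)
f=manip.grab_frame("side");cv2.imwrite("pics/s5.png",cv2.resize(f[130:380,150:400,::-1],None,fx=2.2,fy=2.2))
E
```

```text
t: 23.42
eef_pos: [0.4658, -0.1898, 0.1118]
orientation: [[-0.198, 0.98, -0.001], [0.98, 0.198, 0.001], [0.001, -0.001, -1.0]]
ft_force: [0.6, 1.0, -3.5]
width: 0.641
gripper_force: 40.0
t: 23.68
eef_pos: [0.4681, -0.1897, 0.112]
orientation: [[-0.199, 0.98, 0.0], [0.98, 0.199, -0.0], [-0.0, 0.0, -1.0]]
ft_force: [0.2, -0.1, -2.8]
width: 0.639
gripper_force: 40.0
[ 0.01 -0.04  5.94] rz 0 tilt [ 0.0002 -0.0004] f 39.99898513779044 w 0.639 t 23.675 q7 44.9
```

View pics/s5.png

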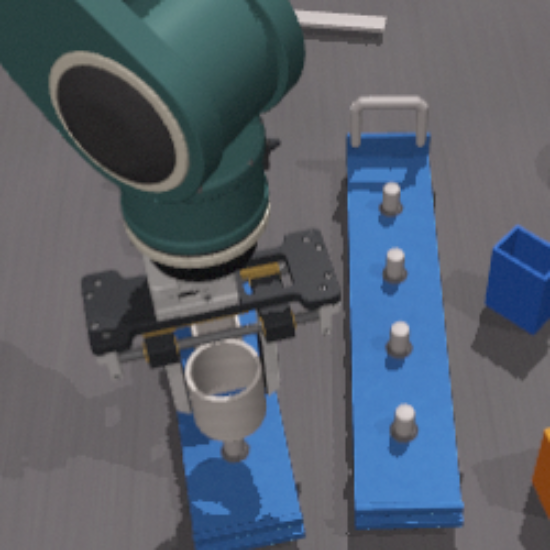

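The wide tube (crop (227,390)) hangs above pin 4 at (235,448), and the old rack is empty. Lowering.

```bash
python3 -m pendant '[[[0,0,1.5],[0,0,0]],[[0,0,3.5],[0,0,0]],[[0,0,5],[0,0,0]],[[0,0,5.6],[0,0,0]],[[0,0,5.7],[0,0,0]]]'
python3 -m pendant '[[[0,0,0],[0,0,0]],[[0,0,0.1],[0,0,0]],[[0,0,0.2],[0,0,0]],[[0,0,0.25],[0,0,0]]]'
```

```text
t: 24.35
eef_pos: [0.4672, -0.19, 0.0548]
orientation: [[-0.198, 0.98, -0.0], [0.98, 0.198, -0.0], [-0.0, -0.0, -1.0]]
ft_force: [1.0, -0.5, -2.9]
width: 0.639
gripper_force: 40.0
t: 24.85
eef_pos: [0.4673, -0.1898, 0.0527]
orientation: [[-0.199, 0.98, 0.0], [0.98, 0.199, -0.0], [-0.0, 0.0, -1.0]]
ft_force: [-0.5, -0.2, -3.6]
width: 0.638
gripper_force: 40.0
```

```bash
python3 -m pendant '[[[0,0,0.1],[0,0,0]],[[0,0,0.15],[0,0,0]],[[0,0,0.15],[0,0,0]]]'
python3 -m pendant '[[[0,0,0.05],[0,0,0]],[[0,0,0.05],[0,0,0]]]'
```

```text
t: 25.22
eef_pos: [0.4674, -0.1899, 0.0524]
orientation: [[-0.198, 0.98, 0.001], [0.98, 0.198, 0.001], [0.001, 0.001, -1.0]]
ft_force: [-10.4, 5.5, 33.7]
width: 0.639
gripper_force: 40.0
t: 25.48
eef_pos: [0.4675, -0.1899, 0.0523]
orientation: [[-0.198, 0.98, 0.001], [0.98, 0.198, 0.001], [0.001, 0.001, -1.0]]
ft_force: [-15.0, 6.6, 45.3]
width: 0.64
gripper_force: 40.0
```

Contact is firm, so I release, lift clear and look.

```bash
python3 -m pendant '[[[0,0,-0.1],[0,0,0]],[[0,0,-0.1],[0,0,0]]]'
python3 -m pendant '[[[0,0,0],[0,0,0]],[[0,0,0],[0,0,0]],[[0,0,0],[0,0,0]],[[0,0,0],[0,0,0]],[[0,0,0],[0,0,0]]]' 100
python3 -m pendant '[[[0,0,-1.5],[0,0,0]],[[0,0,-4],[0,0,0]],[[0,0,-8],[0,0,0]],[[0,0,-12],[0,0,0]],[[0,0,-16],[0,0,0]]]'
python3 -m pendant '[[[0,5,0],[0,0,0]],[[0,10,0],[0,0,0]],[[0,15,0],[0,0,0]],[[0,19,0],[0,0,0]],[[0,20,0],[0,0,0]]]'
python3 - <<'E'
from h import *
a=manip.grab_frame("side")[140:360,180:400,::-1];b=manip.grab_frame("top")[190:350,230:450,::-1]
cv2.imwrite("pics/f.png",cv2.resize(b,None,fx=3.6,fy=3.6));cv2.imwrite("pics/g.png",cv2.resize(a,None,fx=2.6,fy=2.6))
E
```

```text
t: 25.72
eef_pos: [0.4674, -0.1898, 0.0524]
orientation: [[-0.199, 0.98, 0.001], [0.98, 0.199, 0.001], [0.0, 0.001, -1.0]]
ft_force: [-7.2, 3.5, 21.0]
width: 0.641
gripper_force: 40.0
t: 26.35
eef_pos: [0.4673, -0.1898, 0.0516]
orientation: [[-0.199, 0.98, 0.0], [0.98, 0.199, -0.0], [-0.0, -0.0, -1.0]]
ft_force: [-0.0, -0.2, 0.3]
width: 1.001
gripper_force: 0.0
t: 26.98
eef_pos: [0.467, -0.19, 0.2139]
orientation: [[-0.198, 0.98, 0.001], [0.98, 0.198, -0.0], [-0.0, 0.001, -1.0]]
ft_force: [0.9, -0.1, -0.4]
width: 1.004
gripper_force: 0.0
t: 27.6
eef_pos: [0.6647, -0.1492, 0.2118]
orientation: [[-0.2, 0.98, -0.0], [0.98, 0.2, -0.001], [-0.001, -0.0, -1.0]]
ft_force: [-0.6, 0.3, 0.3]
width: 1.002
gripper_force: 0.0
```

View pics/f.png

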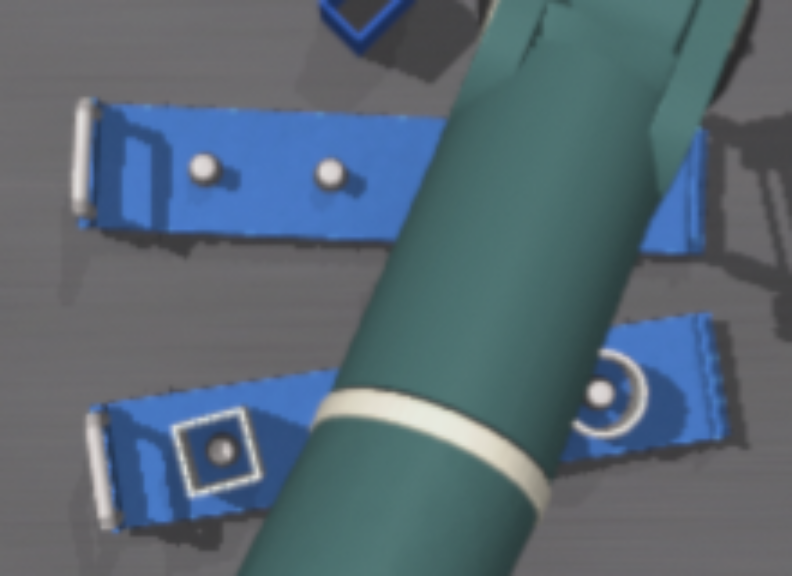

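View pics/g.png

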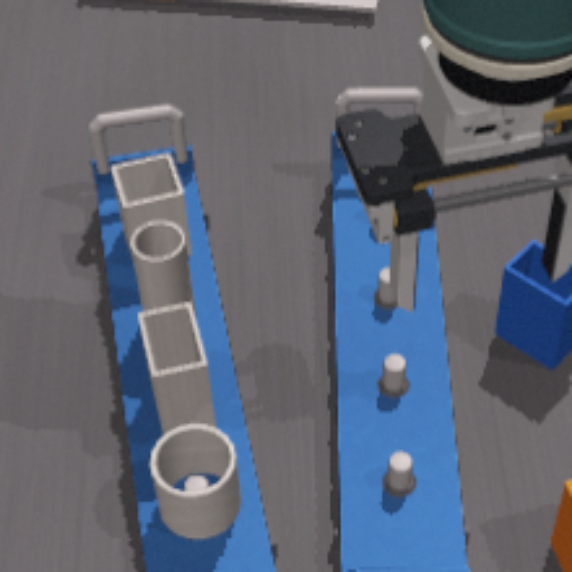

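All four stand upright on the new rack in the order square, slim, oblong, wide from the handle: side crop (148,180), (158,240), (172,340), (195,475). The arm is clear.

```bash
python3 -m pendant '[[[0,0,0],[0,0,0]],[[0,0,0],[0,0,0]]]'; python3 -c "
from bench import manip
print(manip.hand_in())"
```

```text
t: 27.95
eef_pos: [0.6626, -0.1505, 0.2123]
orientation: [[-0.198, 0.98, 0.0], [0.98, 0.198, 0.0], [-0.0, 0.0, -1.0]]
ft_force: [-0.7, -0.3, -0.6]
width: 0.999
gripper_force: 0.0
the job is handed in; nothing more can be done
None
```

The job is handed in: all four pieces stand upright on the new rack in the order square, slim round, oblong, wide round from its handle, at about 28 s of robot time; the tape measure and file were never approached, and hand-in returned no verdict.

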